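Set the lens carriage of the focus rail against its flagged stop

TASK

On the focus rail, set the lens carriage against the marked stop, the one with the upright pointed flag: with a fingertip press down the sunken plate in the middle of the carriage to free its brake, keep it pressed while you push the carriage along the rail until it rests against that stop, then let the plate spring up again. Do not drag the carriage against its brake, do not pick anything up, and leave the other things on the bench where they are.

Things in the scene. Friction and masses are not known exactly. Their poses are not given: they have to be found in the camera images.
- focus_rail: Fixed straight rail: a low steel T-bar on an aluminium base plate 290 x 64 x 8 mm lying on the bench, running left-right as seen from the robot (turned up to 0.35 rad). Origin: centre of the underside. Its y axis runs along the rail towards the robot's left, +x away from the robot, z up.
- carriage_middle (a point): Middle of the lens carriage at cheek-top height, 57 mm above the bench; axes as the rail's. The carriage is an aluminium saddle 84 mm long (along the rail; end faces 42 mm from this point), 55 mm wide. At each end a raised cheek 12 mm thick stands across it, rising 14 mm above the release plate. The well between the cheeks is 60 mm long, open to front and back.
- plate_top (a point): Centre of the top face of the release plate, a flat ribbed steel plate 58 mm (along the rail) by 30 mm, sunk between the cheeks in the middle of the carriage; 43 mm above the bench when up. While it is pressed the carriage follows the fingertip either way, dragged by the plate's top or pushed by a cheek; so at the stop lift straight off, without drawing back.
- release_plate (a joint): How far the plate is pressed down, m: about 0 when up, 0.009 at the bottom. A spring returns it; about 11 N hold it well down, 13 N at the bottom. When up, its brake grips the rail and holds the carriage against about 20 N; the grip fades as the plate goes down and is gone at 6 mm; it grips again when the plate comes up. 6 to 8 mm is a good depth to push at.
- lens_carriage (a joint): Position of the carriage along the rail, m, growing along the rail's +y; 0 at the middle of the rail. With the brake off it slides with about 2 N.
- flag_stop: The marked stop: fixed dark steel block across the rail, 20 mm long along the rail, 55 mm wide, top 48 mm above the bench. On its robot side, 45 mm in front of its middle, stands a sheet-metal pointed flag 28 mm wide reaching 82 mm above the bench. Origin: on the bench under its middle. At either end of the rail. When the carriage rests against it their middles are 52 mm apart.
- plain_stop: The other stop at the other end of the rail, the same block without a flag.
- loupe: Black loupe, 39 mm wide, 35 mm high, standing behind the rail; to be left alone.
- spare_lens: White lens cell, 34 mm wide, 20 mm high, in front of the rail; to be left alone.
- tweezers: Steel tweezers, 120 mm long, lying in front of the rail; to be left alone.
- cover_shell: Black open cover shell, 46 x 78 x 24 mm, behind the rail; to be left alone.
- cartridge: Black film cartridge, 23 x 74 x 30 mm, in front of the rail; to be left alone.
- held_lens_middle (a point): Centre of the white lens cell (34 mm wide, 20 mm long along the rail) fixed on edge on a low bracket behind the carriage (rail +x); it travels with the carriage. The top of the lens is 46 mm above the bench; bracket and lens reach 90 mm behind the carriage's middle.

How it is judged:
By the outcome, as a careful person would: the job done as asked, in the order asked, and still so for the second after the job is handed in, with the robot touching nothing.
It also fails if it takes over 38 s, if anything falls off the work surface, if the arm or the gripper's body presses on something with over 40 N, if the wrist force passes 120 N, or if a joint passes its speed limit or range.

ROBOT

A 6-joint arm with a two-finger parallel gripper is mounted at the origin on a cart in front of the work surface, level with it; the furniture and walls round the work are solid. World frame = base frame: x ahead of the robot, y to its left, z up, the work surface at z = 0. Lengths are in mm, angles in rad, forces in N, time in s.
With the tool pointing down it reaches from about 325 to 900 mm from the base axis. Payload 6.1 kg.
Tool frame: the origin (TCP) lies at the centre of the arm's flange, where the gripper is bolted on; the fingertips stand 173 mm ahead of it and the grasp point (between the pads) lies 155 mm ahead of it; z points along the fingers, y is the line along which they close (so a half turn about z gives the same grasp; the last joint's range is limited). The gripper opens to 85 mm and grips with 20 to 120 N. Pads are 22 mm wide; open, the fingers measure 114 mm over their backs; the gripper's body (76 mm by 85 mm) begins 54 mm behind the grasp point. The pads swing forward as they close: fully open they stand 13 mm farther back than shut.
Start: joints at [1.036, 0.22, 1.526, -0, 1.395, -0.126], TCP at [248.441, 573.493, 404.7] pointing down, gripper open.
Joint ranges: [-2.98, 2.98], [-0.91, 2.08], [0.09, 2.57], [-1.24, 4.39], [0.2, 2.65], [-2.68, 2.68]. Speed limits (rad/s): [2.57, 2.57, 3.01, 3.14, 3.14, 3.14].

INTERFACE

Orientations are given as [roll, pitch, yaw] about the fixed x, y, z axes, in that order (R = Rz(yaw) Ry(pitch) Rx(roll)).
In Python, from plant import monitor, optics, finish_job gives the robot as it stands.
- The arm moves only by the tool servo_tool, never from a script. Its argument "moves" is a list of rows, each an object of numbers: "tx", "ty", "tz": the shift along the tool's x, y, z in cm; "wx", "wy", "wz": the turn, a rotation vector about the tool's x, y, z in degrees. A call has 1 to 20 rows; each row is the pose to reach, as a shift and turn from the pose commanded when the call began, along the tool's axes at that moment; what a row does not reach only later rows make up. A row lasts 1/10 s, in which the tool goes at most 50 mm and 8.59 degrees, less where a joint would pass 70% of its speed; a pose out of reach is approached as far as the arm can. A call with a gripper value outside its range is refused whole. "claw" is the finger opening in cm, from 0 to 8.54, set as the call begins (left out, the last holds). The fingers move at their own pace and stop on an object; the grip force is fixed at half the most. Time passes only in rows, so rows that repeat a pose let the fingers close. It gives the time, the measured TCP pose, the force, the opening and the grip force at its end, in the units of the state.
- monitor.get_state(): the state, without advancing time (a new reading comes with each control period).
- optics.camera(name): name is "scene" or "top"; returns a dict with "image" (480x640x3 uint8, blue, green, red), "intrinsics" (3x3 intrinsics, pixels), "k1" (the pictures are not rectified: a ray, as slopes to the right and down, at radius r is drawn at 1 + k1 r^2 times it, then the intrinsics apply), "extrinsics" (4x4, takes a point from camera to world coordinates). Camera axes: x right, y down, z forward; pixel columns grow to the right and rows downward; lengths in mm; the calibration is good to about 2 mm. A picture is of the moment at which its call begins. There is no depth.
- finish_job(): hands the job in; it is judged then, once.
The state is a dict: "time": time; "joints": joint angles; "qd": joint speeds; "joint_torque": joint torques, N m; "ee_pos": TCP position; "tool_rot": TCP orientation; "ft_force": force on the tool from outside, world axes, zero at the start; "wrist_torque": the same for the moment, N m; "gripper_width": opening from 0.0 (shut) to 1.0 (fully open); "gripper_force": force on a finger pad.
Only numpy, scipy, OpenCV 4.12 (cv2) and the standard library are available. Lean on these libraries where they do the work, as an engineer would, in place of code of your own. Each camera call takes 0.05 s, during which the arm holds its last target. There are 200 camera calls.

## Working session

There is one attempt and no reset: what is moved stays moved. The work goes in short steps, Python scripts to look and compute and a tool call to move; the robot and the scene stay as the last step left them, time stands still between calls to the robot, and variables do not carry over. Pictures are saved under pics/ and viewed, at most 10 in all, crops included, and the job is handed in when it is done.

Besides the shell and the picture viewer there is one more tool, called after "Call:" as name([rows], argument=value, ...), one row to a line, values as JSON. servo_tool: Moves the arm, as the interface text tells. Its arguments: {"type":"object","properties":{"moves":{"type":"array","items":{"type":"object","properties":{"tx":{"type":"number"},"ty":{"type":"number"},"tz":{"type":"number"},"wx":{"type":"number"},"wy":{"type":"number"},"wz":{"type":"number"}}}},"claw":{"type":"number"}},"required":["moves"]}

```bash
mkdir -p pics; cat > h.py <<'E'
import numpy as np, cv2
from plant import monitor, optics, finish_job
def snap(n,f):
    c=optics.camera(n); cv2.imwrite('pics/'+f,c['image']); np.savez('pics/'+n+'.npz',**c); return c
def ray(c,u,v):
    K=np.array(c['intrinsics']);k1=float(c['k1']);E=np.array(c['extrinsics'])
    d=np.array([(u-K[0,2])/K[0,0],(v-K[1,2])/K[1,1]]);s=d.copy()
    for _ in range(30): s=d/(1+k1*(s@s))
    return E[:3,3],E[:3,:3]@np.array([s[0],s[1],1])
def onz(c,u,v,z):
    o,d=ray(c,u,v);return o+d*(z-o[2])/d[2]
def proj(c,p):
    K=np.array(c['intrinsics']);k1=float(c['k1']);E=np.array(c['extrinsics'])
    q=E[:3,:3].T@(np.array(p,float)-E[:3,3]);s=q[:2]/q[2];s=s*(1+k1*(s@s))
    return K[0,0]*s[0]+K[0,2],K[1,1]*s[1]+K[1,2]
E
python3 - <<'E'
from h import *
np.set_printoptions(precision=3,suppress=True)
for n in('scene','top'):
    c=snap(n,n+'0.png');print(n,c['intrinsics'],c['k1'],c['extrinsics'])
print(monitor.get_state())
E
```

```text
scene [[624.      0.    311.378]
 [  0.    624.    228.039]
 [  0.      0.      1.   ]] -0.04359280242396136 [[   0.458   -0.641    0.616  -96.696]
 [  -0.889   -0.327    0.321 -651.335]
 [  -0.004   -0.695   -0.719  777.571]
 [   0.       0.       0.       1.   ]]
top [[497.445   0.    319.509]
 [  0.    497.445 242.316]
 [  0.      0.      1.   ]] -0.07001523272053504 [[   0.019   -0.992    0.125  426.657]
 [  -1.      -0.018    0.006 -360.027]
 [  -0.003   -0.125   -0.992  907.373]
 [   0.       0.       0.       1.   ]]
{'time': 0.1, 'joints': array([ 1.036,  0.221,  1.528,  0.   ,  1.395, -0.126]), 'qd': array([-0.002, -0.   , -0.002, -0.   , -0.003, -0.   ]), 'joint_torque': array([  0.   , -49.824, -39.055,  -0.   ,   0.006,  -0.   ]), 'ee_pos': array([248.313, 573.284, 403.703]), 'tool_rot': array([-3.14 , -0.   ,  2.733]), 'ft_force': array([ 0.164,  0.265, -0.192]), 'wrist_torque': array([-0.001, -0.016, -0.013]), 'gripper_force': 0.0, 'gripper_width': 1.0043029566005859}
```

View pics/scene0.png

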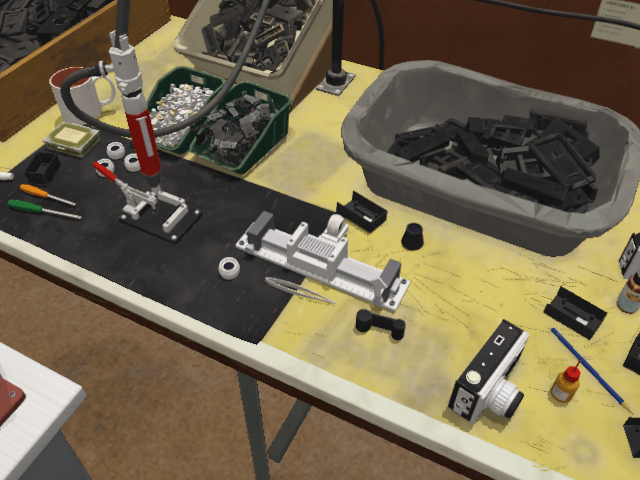

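View pics/top0.png

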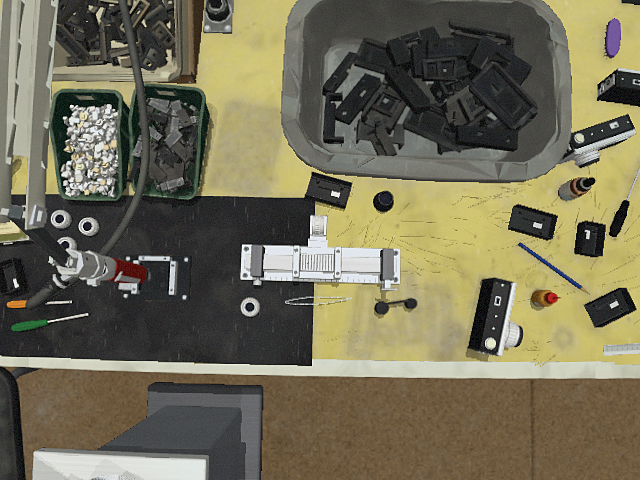

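Scene: the rail runs from (240,245) to (405,295), with the carriage at about (318,250). Top: the rail runs from (242,262) to (400,265), with the carriage at about (320,262). I'll zoom in to find the flag.

```bash
python3 - <<'E'
import cv2,numpy as np
a=cv2.imread('pics/top0.png')[205:305,230:410];b=cv2.imread('pics/scene0.png')[200:320,230:415]
a=cv2.resize(a,None,fx=4.4,fy=4.4,interpolation=2);b=cv2.resize(b,None,fx=4,fy=4,interpolation=2)
cv2.imwrite('pics/ca.png',a);cv2.imwrite('pics/cb.png',b)
E
```

```text
(no output)
```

View pics/ca.png

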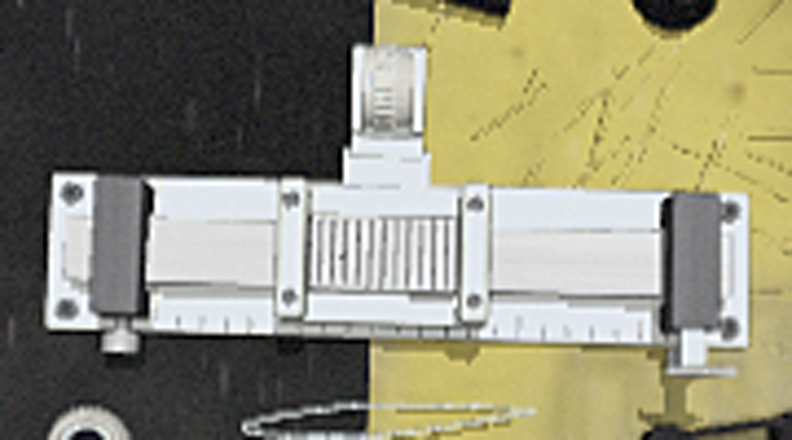

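View pics/cb.png

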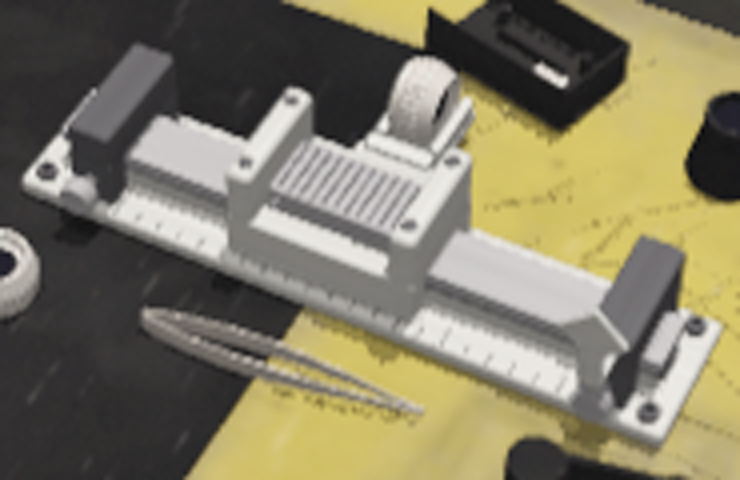

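The pointed flag is at the right end of the rail (world -y): top crop (700,360), scene crop (590,340). The cheek screws show up in both views, so I'll triangulate from those.

```bash
python3 - <<'E'
from h import *
np.set_printoptions(precision=1,suppress=True)
T=dict(np.load('pics/top.npz'));S=dict(np.load('pics/scene.npz'))
pt=lambda u,v:((u+.5)/4.4-.5+230,(v+.5)/4.4-.5+205)
ps=lambda u,v:((u+.5)/4-.5+230,(v+.5)/4-.5+200)
A=[(291,199),(289,297),(475,204),(473,301)];B=[(292,97),(245,162),(452,160),(407,226)]
P=[]
for a,b in zip(A,B):
    o1,d1=ray(T,*pt(*a));o2,d2=ray(S,*ps(*b))
    s=np.linalg.lstsq(np.c_[d1,-d2],o2-o1,rcond=None)[0]
    p,q=o1+d1*s[0],o2+d2*s[1];P.append(onz(T,*pt(*a),57))
    print((p+q)/2,np.linalg.norm(p-q),'top57',onz(T,*pt(*a),57),'scene57',onz(S,*ps(*b),57))
print('mid',np.mean(P,0))
for n,cs in dict(L=[(95,178),(145,180),(140,312),(92,312)],R=[(672,192),(720,195),(718,328),(668,325)]).items():
    print(n,np.mean([onz(T,*pt(*c),48) for c in cs],0))
L,R=[np.mean([onz(T,*pt(*c),48) for c in cs],0) for cs in([(95,178),(145,180),(140,312),(92,312)],[(672,192),(720,195),(718,328),(668,325)])]
d=(L-R)/np.linalg.norm(L-R);print('yaw',np.arctan2(-d[0],d[1]),'L-R',np.linalg.norm(L-R),'carr-R',(np.mean(P,0)-R)@d)
# base corners z=8
C=[onz(T,*pt(*c),8) for c in [(53,173),(47,328),(748,195),(746,346)]];print(np.array(C),np.mean(C,0))
E
```

```text
[ 519.3 -314.5   60.3] 0.42527912120849704 top57 [ 519.8 -314.6   57. ] scene57 [ 522.  -312.8   57. ]
[ 481.1 -314.3   58.4] 1.2083606301558898 top57 [ 481.4 -314.7   57. ] scene57 [ 481.9 -313.1   57. ]
[ 518.8 -386.1   58.6] 0.7337488004068061 top57 [ 519.2 -386.5   57. ] scene57 [ 520.  -385.2   57. ]
[ 480.8 -385.5   57.5] 1.6636210735055843 top57 [ 481.2 -386.3   57. ] scene57 [ 480.8 -384.6   57. ]
mid [ 500.4 -350.5   57. ]
L [ 501.1 -246.2   48. ]
R [ 499.6 -473.6   48. ]
yaw -0.006680002286721457 L-R 227.3929367469948 carr-R 123.09629079235079
[[ 534.2 -212.9    8. ]
 [ 469.9 -212.8    8. ]
 [ 530.3 -501.     8. ]
 [ 467.9 -500.2    8. ]] [ 500.6 -356.7    8. ]
```

The carriage is 123 mm from the flag stop, so it needs to travel about 71 mm in world -y. A tall red tool stands between the arm and the rail, so I'll locate it before moving.

```bash
python3 - <<'E'
from h import *
np.set_printoptions(precision=0,suppress=True)
T=dict(np.load('pics/top.npz'));S=dict(np.load('pics/scene.npz'))
for a,b in [((145,272),(152,172)),((115,271),(133,108)),((65,262),(122,50)),((140,100),(240,72)),((75,255),(118,5))]:
    o1,d1=ray(T,*a);o2,d2=ray(S,*b);s=np.linalg.lstsq(np.c_[d1,-d2],o2-o1,rcond=None)[0]
    p,q=o1+d1*s[0],o2+d2*s[1];print((p+q)/2,np.linalg.norm(p-q))
s=monitor.get_state();y=s['tool_rot'][2]
R=cv2.Rodrigues(np.array([0,0,y]))[0]@np.diag([1,-1,-1.]);print(np.array2string(R,precision=3))
np.set_printoptions(precision=1,suppress=True)
for w in [(340,200,403.7),(380,-120,403.7),(420,-250,403.7),(500.4,-350.5,300)]:
    print(w,R.T@(np.array(w)-s['ee_pos'])/10)
print('turn to pi/2 (tool z sign flips):',np.degrees(y-np.pi/2))
E
```

```text
[470. -69. 111.] 10.996362623995504
[462. -73. 242.] 14.467307773178865
[471. -58. 332.] 4.256182787076533
[755. -56. 137.] 1.6906987961995574
[466. -93. 404.] 23.347504624587877
[[-0.918  0.397  0.   ]
 [ 0.397  0.918  0.   ]
 [ 0.     0.    -1.   ]]
(340, 200, 403.7) [-23.3 -30.6   0. ]
(380, -120, 403.7) [-39.6 -58.4   0. ]
(420, -250, 403.7) [-48.5 -68.7   0. ]
(500.4, -350.5, 300) [-59.9 -74.7  10.4]
turn to pi/2 (tool z sign flips): 66.57806888153445
```

Call:
servo_tool([
  {"tx": -2.3,"ty": -3.8,"wz": 4},
  {"tx": -4.5,"ty": -7.6,"wz": 8},
  {"tx": -6.8,"ty": -11.4,"wz": 12},
  {"tx": -9.1,"ty": -15.2,"wz": 16},
  {"tx": -11.3,"ty": -18.9,"wz": 20},
  {"tx": -13.6,"ty": -22.7,"wz": 24},
  {"tx": -15.9,"ty": -26.5,"wz": 28},
  {"tx": -18.1,"ty": -30.3,"wz": 32},
  {"tx": -20.4,"ty": -34.1,"wz": 36},
  {"tx": -23.2,"ty": -37.8,"wz": 40},
  {"tx": -26,"ty": -41.4,"wz": 44},
  {"tx": -28.8,"ty": -45.1,"wz": 48},
  {"tx": -31.6,"ty": -48.8,"wz": 52},
  {"tx": -32.8,"ty": -52.1,"wz": 56},
  {"tx": -34,"ty": -55.4,"wz": 60},
  {"tx": -34.7,"ty": -59.5,"wz": 64},
  {"tx": -35.3,"ty": -63.6,"wz": 66.6},
  {"tx": -36.6,"ty": -67.7,"wz": 66.6},
  {"tx": -37.8,"ty": -71.8,"wz": 66.6},
  {"tx": -37.8,"ty": -71.8,"wz": 66.6},
], claw=0)

```text
invalid input
```

Call:
servo_tool([
  {"tx": -2.3,"ty": -3.8,"tz": 0.0,"wx": 0.0,"wy": 0.0,"wz": 4.0},
], claw=0.0)

```text
time: 0.2
ee_pos: [254.0, 531.4, 402.5]
tool_rot: [-3.14, -0.001, 2.665]
ft_force: [0.2, -1.7, 0.6]
gripper_width: 0.861
gripper_force: 0.0
```

Call:
servo_tool([
  {"tx": -2.5,"ty": -3.6,"tz": 0,"wx": 0,"wy": 0,"wz": 4},
  {"tx": -5.0,"ty": -7.2,"tz": 0,"wx": 0,"wy": 0,"wz": 8},
  {"tx": -7.6,"ty": -10.9,"tz": 0,"wx": 0,"wy": 0,"wz": 12},
  {"tx": -10.1,"ty": -14.5,"tz": 0,"wx": 0,"wy": 0,"wz": 16},
  {"tx": -12.6,"ty": -18.1,"tz": 0,"wx": 0,"wy": 0,"wz": 20},
  {"tx": -15.1,"ty": -21.7,"tz": 0,"wx": 0,"wy": 0,"wz": 24},
  {"tx": -17.6,"ty": -25.3,"tz": 0,"wx": 0,"wy": 0,"wz": 28},
  {"tx": -20.1,"ty": -28.9,"tz": 0,"wx": 0,"wy": 0,"wz": 32},
  {"tx": -23.2,"ty": -32.4,"tz": 0,"wx": 0,"wy": 0,"wz": 36},
  {"tx": -26.3,"ty": -35.9,"tz": 0,"wx": 0,"wy": 0,"wz": 40},
  {"tx": -29.4,"ty": -39.3,"tz": 0,"wx": 0,"wy": 0,"wz": 44},
  {"tx": -32.4,"ty": -42.8,"tz": 0,"wx": 0,"wy": 0,"wz": 48},
  {"tx": -33.8,"ty": -46.0,"tz": 0,"wx": 0,"wy": 0,"wz": 52},
  {"tx": -35.2,"ty": -49.3,"tz": 0,"wx": 0,"wy": 0,"wz": 56},
  {"tx": -36.1,"ty": -53.3,"tz": 0,"wx": 0,"wy": 0,"wz": 60},
  {"tx": -37.1,"ty": -57.3,"tz": 0,"wx": 0,"wy": 0,"wz": 62.6},
  {"tx": -38.6,"ty": -61.3,"tz": 0,"wx": 0,"wy": 0,"wz": 62.6},
  {"tx": -40.1,"ty": -65.3,"tz": 0,"wx": 0,"wy": 0,"wz": 62.6},
  {"tx": -44.5,"ty": -65.6,"tz": 0,"wx": 0,"wy": 0,"wz": 62.6},
  {"tx": -49.0,"ty": -65.9,"tz": 0,"wx": 0,"wy": 0,"wz": 62.6},
], claw=0.0)

```text
time: 2.2
ee_pos: [385.6, -283.5, 404.5]
tool_rot: [3.141, 0.0, 1.566]
ft_force: [-0.3, -0.4, 0.6]
gripper_width: -0.001
gripper_force: 0.0
```

Call:
servo_tool([
  {"tx": -2.7,"ty": 3.8,"tz": 0,"wx": 0,"wy": 0,"wz": 0},
  {"tx": -5.4,"ty": 7.6,"tz": 1.5,"wx": 0,"wy": 0,"wz": 0},
  {"tx": -8.2,"ty": 11.4,"tz": 4,"wx": 0,"wy": 0,"wz": 0},
  {"tx": -8.2,"ty": 11.4,"tz": 8.5,"wx": 0,"wy": 0,"wz": 0},
  {"tx": -8.2,"ty": 11.4,"tz": 12.5,"wx": 0,"wy": 0,"wz": 0},
  {"tx": -8.2,"ty": 11.4,"tz": 15.5,"wx": 0,"wy": 0,"wz": 0},
  {"tx": -8.2,"ty": 11.4,"tz": 16.4,"wx": 0,"wy": 0,"wz": 0},
  {"tx": -8.2,"ty": 11.4,"tz": 16.4,"wx": 0,"wy": 0,"wz": 0},
  {"tx": -8.2,"ty": 11.4,"tz": 16.4,"wx": 0,"wy": 0,"wz": 0},
], claw=0.0)

```text
time: 3.1
ee_pos: [500.4, -363.7, 242.5]
tool_rot: [3.14, 0.002, 1.57]
ft_force: [0.4, -0.2, 0.8]
gripper_width: 0.002
gripper_force: 0.0
```

```bash
python3 - <<'E'
from h import *
S=snap('scene','s1.png');T=snap('top','t1.png');print(monitor.get_state()['ee_pos'],monitor.get_state()['ft_force'])
a=cv2.resize(T['image'][190:300,230:410],(396*1,242),interpolation=2);b=cv2.resize(S['image'][140:320,230:415],(616,600),interpolation=2)[:358]
b=cv2.resize(S['image'][170:310,240:400],(800,700),interpolation=2)[:600]
cv2.imwrite('pics/c1.png',b)
E
```

```text
[ 500.67553208 -363.95509257  243.46341115] [ 0.44950232  0.61688422 -0.35092703]
```

View pics/c1.png

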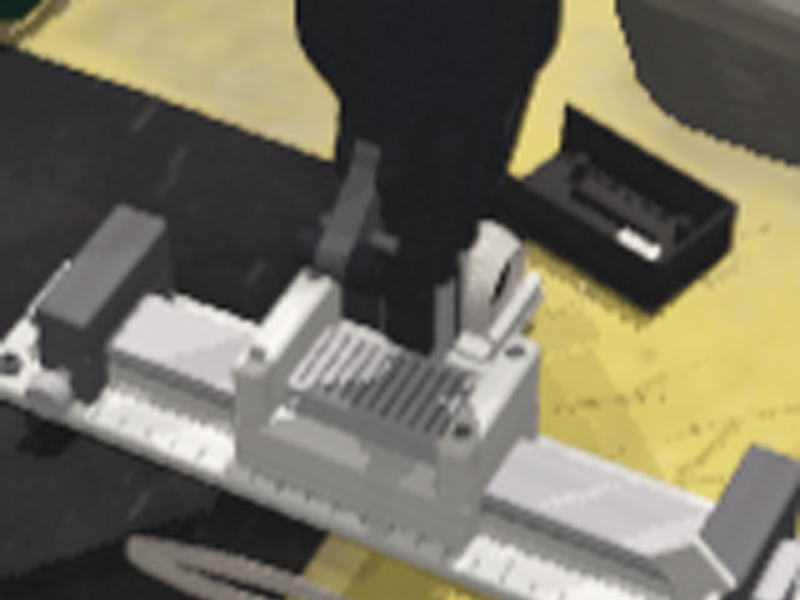

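The closed fingertip hangs over the ribbed plate at about crop (410,345), clear of both cheeks. Next I'll lower it to just above the plate.

Call:
servo_tool([
  {"tx": 0,"ty": 0,"tz": 1.2,"wx": 0,"wy": 0,"wz": 0},
  {"tx": 0,"ty": 0,"tz": 2.0,"wx": 0,"wy": 0,"wz": 0},
  {"tx": 0,"ty": 0,"tz": 2.2,"wx": 0,"wy": 0,"wz": 0},
  {"tx": 0,"ty": 0,"tz": 2.2,"wx": 0,"wy": 0,"wz": 0},
  {"tx": 0,"ty": 0,"tz": 2.2,"wx": 0,"wy": 0,"wz": 0},
], claw=0.0)

```text
time: 3.7
ee_pos: [499.9, -363.2, 218.6]
tool_rot: [-3.141, -0.0, 1.57]
ft_force: [0.8, 0.2, -0.1]
gripper_width: 0.001
gripper_force: 0.0
```

```bash
python3 - <<'E'
from h import *
S=dict(np.load('pics/scene.npz'))
print('tip expected px',proj(S,(500.5,-364,70)),'seen ~ (322,239)',onz(S,322,239,70))
s=monitor.get_state();print(s['ee_pos'],s['ft_force'])
E
```

```text
tip expected px (np.float64(325.1633792262503), np.float64(237.54948578134156)) seen ~ (322,239) [ 495.51253805 -361.00369311   70.        ]
[ 499.87084244 -363.17628291  218.61304818] [ 0.76359774  0.23190482 -0.09716309]
```

Call:
servo_tool([
  {"tx": 0,"ty": 0,"tz": 0.2,"wx": 0,"wy": 0,"wz": 0},
  {"tx": 0,"ty": 0,"tz": 0.4,"wx": 0,"wy": 0,"wz": 0},
  {"tx": 0,"ty": 0,"tz": 0.6,"wx": 0,"wy": 0,"wz": 0},
  {"tx": 0,"ty": 0,"tz": 0.6,"wx": 0,"wy": 0,"wz": 0},
  {"tx": 0,"ty": 0,"tz": 0.6,"wx": 0,"wy": 0,"wz": 0},
], claw=0.0)

```text
time: 4.2
ee_pos: [500.1, -363.4, 213.4]
tool_rot: [3.141, 0.001, 1.57]
ft_force: [-0.6, 0.5, 4.3]
gripper_width: 0.002
gripper_force: 2.4
```

Call:
servo_tool([
  {"tx": 0,"ty": 0,"tz": 0.2,"wx": 0,"wy": 0,"wz": 0},
  {"tx": 0,"ty": 0,"tz": 0.4,"wx": 0,"wy": 0,"wz": 0},
  {"tx": 0,"ty": 0,"tz": 0.4,"wx": 0,"wy": 0,"wz": 0},
  {"tx": 0,"ty": 0,"tz": 0.4,"wx": 0,"wy": 0,"wz": 0},
], claw=0.0)

```text
time: 4.6
ee_pos: [500.1, -363.5, 210.1]
tool_rot: [3.141, 0.001, 1.571]
ft_force: [-2.6, 1.5, 9.5]
gripper_width: -0.001
gripper_force: 4.8
```

```bash
python3 - <<'E'
from h import *
s=monitor.get_state();print(s['ee_pos'],s['ft_force'])
E
```

```text
[ 500.11395708 -363.54473536  210.05277443] [-2.64941569  1.49474474  9.52551905]
```

Call:
servo_tool([
  {"tx": 0,"ty": 0,"tz": 0.1,"wx": 0,"wy": 0,"wz": 0},
  {"tx": 0,"ty": 0,"tz": 0.13,"wx": 0,"wy": 0,"wz": 0},
  {"tx": 0,"ty": 0,"tz": 0.13,"wx": 0,"wy": 0,"wz": 0},
  {"tx": 0,"ty": 0,"tz": 0.13,"wx": 0,"wy": 0,"wz": 0},
], claw=0.0)

```text
time: 5.0
ee_pos: [500.1, -363.6, 208.9]
tool_rot: [3.141, 0.001, 1.57]
ft_force: [-2.5, 0.8, 9.9]
gripper_width: 0.004
gripper_force: 5.0
```

Call:
servo_tool([
  {"tx": 0,"ty": 0,"tz": 0.04,"wx": 0,"wy": 0,"wz": 0},
  {"tx": 0,"ty": 0,"tz": 0.04,"wx": 0,"wy": 0,"wz": 0},
  {"tx": -0.1,"ty": 0,"tz": 0.04,"wx": 0,"wy": 0,"wz": 0},
  {"tx": -0.3,"ty": 0,"tz": 0.04,"wx": 0,"wy": 0,"wz": 0},
  {"tx": -0.5,"ty": 0,"tz": 0.04,"wx": 0,"wy": 0,"wz": 0},
  {"tx": -0.7,"ty": 0,"tz": 0.04,"wx": 0,"wy": 0,"wz": 0},
], claw=0.0)

```text
time: 5.6
ee_pos: [500.1, -370.6, 208.5]
tool_rot: [3.141, 0.001, 1.571]
ft_force: [-3.2, 1.8, 9.3]
gripper_width: 0.001
gripper_force: 5.0
```

```bash
python3 - <<'E'
from h import *
s=monitor.get_state();print(s['ee_pos'],s['ft_force'])
T=snap('top','t2.png')
cv2.imwrite('pics/c2.png',cv2.resize(T['image'][205:305,230:410],None,fx=4.4,fy=4.4,interpolation=2))
E
```

```text
[ 500.09178027 -370.62813464  208.53890422] [-3.2187545   1.78532543  9.33138791]
```

View pics/c2.png

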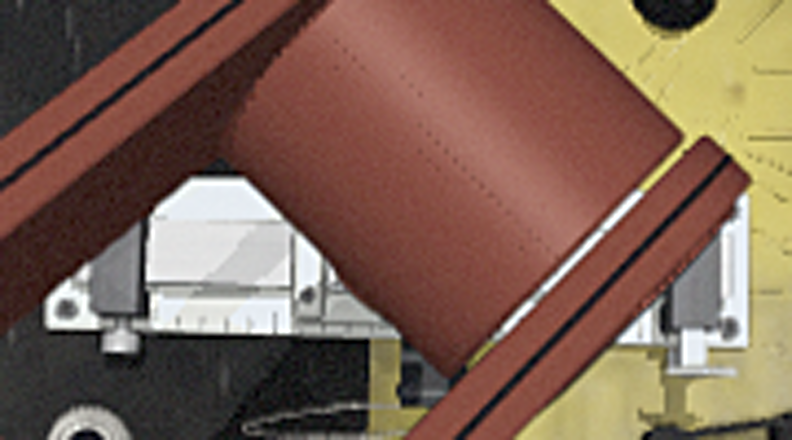

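The left cheek's front screw moved from crop x 289 to 307, which is about 7 mm. The carriage follows the fingertip without slipping and the drag is about 2 N, so the brake is free. I'll continue the push.

Call:
servo_tool([
  {"tx": -0.3,"ty": 0,"tz": 0,"wx": 0,"wy": 0,"wz": 0},
  {"tx": -0.6,"ty": 0,"tz": 0,"wx": 0,"wy": 0,"wz": 0},
  {"tx": -0.9,"ty": 0,"tz": 0,"wx": 0,"wy": 0,"wz": 0},
  {"tx": -1.2,"ty": 0,"tz": 0,"wx": 0,"wy": 0,"wz": 0},
  {"tx": -1.5,"ty": 0,"tz": 0,"wx": 0,"wy": 0,"wz": 0},
  {"tx": -1.8,"ty": 0,"tz": 0,"wx": 0,"wy": 0,"wz": 0},
  {"tx": -2.1,"ty": 0,"tz": 0,"wx": 0,"wy": 0,"wz": 0},
  {"tx": -2.4,"ty": 0,"tz": 0,"wx": 0,"wy": 0,"wz": 0},
  {"tx": -2.7,"ty": 0,"tz": 0,"wx": 0,"wy": 0,"wz": 0},
  {"tx": -3.0,"ty": 0,"tz": 0,"wx": 0,"wy": 0,"wz": 0},
  {"tx": -3.3,"ty": 0,"tz": 0,"wx": 0,"wy": 0,"wz": 0},
  {"tx": -3.6,"ty": 0,"tz": 0,"wx": 0,"wy": 0,"wz": 0},
  {"tx": -3.9,"ty": 0,"tz": 0,"wx": 0,"wy": 0,"wz": 0},
  {"tx": -4.2,"ty": 0,"tz": 0,"wx": 0,"wy": 0,"wz": 0},
  {"tx": -4.5,"ty": 0,"tz": 0,"wx": 0,"wy": 0,"wz": 0},
  {"tx": -4.8,"ty": 0,"tz": 0,"wx": 0,"wy": 0,"wz": 0},
  {"tx": -5.1,"ty": 0,"tz": 0,"wx": 0,"wy": 0,"wz": 0},
  {"tx": -5.4,"ty": 0,"tz": 0,"wx": 0,"wy": 0,"wz": 0},
  {"tx": -5.6,"ty": 0,"tz": 0,"wx": 0,"wy": 0,"wz": 0},
  {"tx": -5.6,"ty": 0,"tz": 0,"wx": 0,"wy": 0,"wz": 0},
], claw=0.0)

```text
time: 7.65
ee_pos: [499.7, -427.1, 208.6]
tool_rot: [-3.142, 0.002, 1.57]
ft_force: [-3.9, 0.2, 9.7]
gripper_width: 0.0
gripper_force: 5.0
```

Call:
servo_tool([
  {"tx": -0.1,"ty": 0,"tz": 0,"wx": 0,"wy": 0,"wz": 0},
  {"tx": -0.2,"ty": 0,"tz": 0,"wx": 0,"wy": 0,"wz": 0},
  {"tx": -0.3,"ty": 0,"tz": 0,"wx": 0,"wy": 0,"wz": 0},
  {"tx": -0.4,"ty": 0,"tz": 0,"wx": 0,"wy": 0,"wz": 0},
  {"tx": -0.5,"ty": 0,"tz": 0,"wx": 0,"wy": 0,"wz": 0},
  {"tx": -0.6,"ty": 0,"tz": 0,"wx": 0,"wy": 0,"wz": 0},
  {"tx": -0.7,"ty": 0,"tz": 0,"wx": 0,"wy": 0,"wz": 0},
], claw=0.0)

```text
time: 8.35
ee_pos: [499.7, -433.7, 208.5]
tool_rot: [-3.141, 0.001, 1.57]
ft_force: [-3.6, 2.1, 9.7]
gripper_width: 0.003
gripper_force: 5.1
```

Call:
servo_tool([
  {"tx": -0.1,"ty": 0,"tz": 0,"wx": 0,"wy": 0,"wz": 0},
  {"tx": -0.2,"ty": 0,"tz": 0,"wx": 0,"wy": 0,"wz": 0},
], claw=0.0)

```text
time: 8.55
ee_pos: [499.7, -435.2, 208.2]
tool_rot: [-3.141, -0.001, 1.57]
ft_force: [-3.7, 4.8, 10.7]
gripper_width: -0.0
gripper_force: 5.1
```

Call:
servo_tool([
  {"tx": -0.1,"ty": 0,"tz": 0,"wx": 0,"wy": 0,"wz": 0},
  {"tx": -0.15,"ty": 0,"tz": 0,"wx": 0,"wy": 0,"wz": 0},
  {"tx": -0.15,"ty": 0,"tz": 0,"wx": 0,"wy": 0,"wz": 0},
], claw=0.0)

```text
time: 8.85
ee_pos: [499.9, -435.9, 207.8]
tool_rot: [-3.141, -0.002, 1.571]
ft_force: [-2.3, 5.9, 10.3]
gripper_width: 0.004
gripper_force: 5.1
```

```bash
python3 - <<'E'
from h import *
s=monitor.get_state();print(s['ee_pos'],s['ft_force'])
S=snap('scene','s3.png')
cv2.imwrite('pics/c3.png',cv2.resize(S['image'][210:320,270:415],None,fx=5.4,fy=5.4,interpolation=2))
E
```

```text
[ 499.89275663 -435.86877103  207.82039589] [-2.31915986  5.8697453  10.29350469]
```

View pics/c3.png

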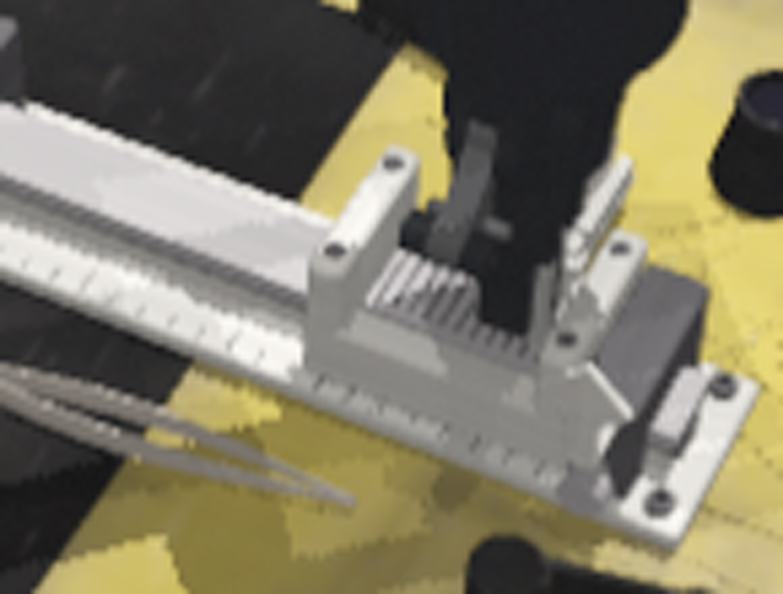

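The right cheek now sits against the flag stop at about crop (600,330). Side force rose to 5.9 N with the carriage no longer moving, well over the 2 N it slides with, so it's seated. I'll lift straight off.

Call:
servo_tool([
  {"tx": 0,"ty": 0,"tz": -0.3,"wx": 0,"wy": 0,"wz": 0},
  {"tx": 0,"ty": 0,"tz": -0.7,"wx": 0,"wy": 0,"wz": 0},
  {"tx": 0,"ty": 0,"tz": -1.2,"wx": 0,"wy": 0,"wz": 0},
  {"tx": 0,"ty": 0,"tz": -2.5,"wx": 0,"wy": 0,"wz": 0},
  {"tx": 0,"ty": 0,"tz": -5,"wx": 0,"wy": 0,"wz": 0},
  {"tx": 0,"ty": 0,"tz": -8,"wx": 0,"wy": 0,"wz": 0},
  {"tx": 0,"ty": 0,"tz": -11,"wx": 0,"wy": 0,"wz": 0},
  {"tx": 0,"ty": 0,"tz": -13,"wx": 0,"wy": 0,"wz": 0},
  {"tx": 0,"ty": 0,"tz": -13,"wx": 0,"wy": 0,"wz": 0},
  {"tx": 0,"ty": 0,"tz": -13,"wx": 0,"wy": 0,"wz": 0},
], claw=0.0)

```text
time: 9.9
ee_pos: [499.8, -436.8, 337.4]
tool_rot: [3.141, 0.001, 1.57]
ft_force: [-0.1, -0.3, -0.8]
gripper_width: -0.002
gripper_force: 0.0
```

```bash
python3 - <<'E'
from h import *
s=monitor.get_state();print(s['ee_pos'],s['ft_force'],s['time'])
S=snap('scene','s4.png')
cv2.imwrite('pics/c4.png',cv2.resize(S['image'][210:320,270:415],None,fx=5.4,fy=5.4,interpolation=2))
E
```

```text
[ 499.75806818 -436.75522666  337.42232575] [-0.141588   -0.30102156 -0.79109933] 9.9
```

View pics/c4.png

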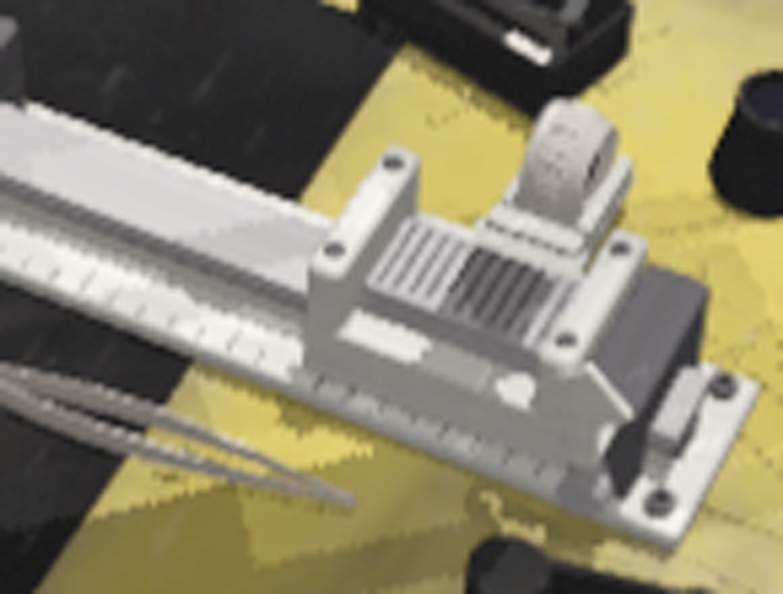

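The carriage hasn't moved: its cheek screws are at the same pixels, (392,162) and (566,340). It rests against the flag stop and the plate is up. The arm is clear of everything.

```bash
python3 -c "from plant import finish_job; print(finish_job())"
```

```text
the job is handed in; nothing more can be done
None
```

The carriage rests against the flag stop with its plate sprung back up, the arm is clear, and the job was handed in about 10 s into the 38 s limit; no verdict came back.

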